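# Free the latched key on the solar-cell tester

## Robot

A 7-joint arm with a two-finger parallel gripper is mounted at the origin on the work surface. World frame = base frame: x ahead of the robot, y to its left, z up, the work surface at z = 0. Lengths are in m, angles in rad, forces in N, time in s.
With the tool pointing down it reaches from about 0.425 to 0.95 m from the base axis. Payload 4.7 kg.
Tool frame: the origin (TCP) lies on the centre line of the jaws, within the pads' length; the fingertips stand robot.nose_length ahead of it and the grasp point (between the pads) lies 8 mm behind it (robot.nose_length is the distance from the TCP to the fingertips, in m); z points along the fingers, x is the direction in which the jaws open and shut, and the axes are right-handed (so a half turn about z gives the same grasp; the last joint's range is limited). The gripper opens to 85 mm and grips with 20 to 120 N. Pads are 22 mm wide; open, the fingers measure 114 mm over their backs; the gripper's body (76 mm by 85 mm) begins 54 mm behind the grasp point. The pads swing forward as they close: fully open they stand 13 mm farther back than shut.
Start: joints at [-1.25, 0.469, -0.049, 1.532, 0.024, 1.141, -0.082], TCP at [0.231, 0.634, 0.242] pointing down, gripper open.
Joint ranges: [-2.59, 2.59], [-0.33, 1.99], [-1.39, 1.29], [0.1, 2.45], [-1.04, 4.18], [0.21, 1.99], [-2.66, 2.66]. Speed limits (rad/s): [2.57, 2.57, 3.14, 3.14, 3.14, 3.14, 3.14].

## Interface

Orientations are given as [roll, pitch, yaw] about the fixed x, y, z axes, in that order (R = Rz(yaw) Ry(pitch) Rx(roll)).
In Python, from plant import robot gives the robot as it stands. Calls block until the motion is done:
- robot.goto(position, orientation): joint-space move of the TCP to a pose.
- robot.move_straight(position, vel=0.15, attitude=None, contact_N=None): straight line of the TCP; attitude=None keeps the orientation; vel is the mean speed in m/s. With contact_N (N) it stops when the force on the tool has changed by that much, and returns True; else False.
- robot.move_joints(angles): joint-space move.
- robot.grip(opening, strength=None): opening from 0.0 (shut) to 1.0 (fully open); strength is the grip in N (None keeps the last); returns when the fingers have stopped.
- robot.sleep(seconds).
- robot.inverse_kinematics(position, orientation): joint angles nearest the present ones, or None.
- robot.sense(): the state.
- robot.grab_frame(name): name is "scene" or "top" or "wrist"; returns a dict with "image" (400x640x3 uint8, red, green, blue), "range_z" (400x640 float32, m along the optical axis (not along the pixel's ray), 0 where there is no reading), "fx", "fy", "cx", "cy" (pixels), "R" (3x3) and "t" (3): a world point X has camera coordinates R X + t. Camera axes: x right, y down, z forward; pixel columns grow to the right and rows downward; lengths in m; the calibration is good to about 2 mm. The wrist camera is an equidistant fisheye: a pixel r from the principal point sees the ray r / f radians off the axis. A picture is of the moment at which its call begins.
A pose or a line that the arm cannot do raises robot.IKError and nothing moves.
- robot.close_job(): hands the job in, once; it reports no verdict.
The state is a dict: "t": time; "joint_pos": joint angles; "joint_velocities": joint speeds; "effort": joint torques, N m; "tcp_pos": TCP position; "tcp_rot": TCP orientation; "wrist_force": force on the tool from outside, world axes, zero at the start; "torque": the same for the moment, N m; "opening": opening from 0.0 (shut) to 1.0 (fully open).
Only numpy, scipy, OpenCV 4.12 (cv2) and the standard library are available. Lean on these libraries where they do the work, as an engineer would, in place of code of your own. Each camera call takes 0.05 s, during which the arm holds its last target.

## Task

One of the four white keys on the solar-cell tester has been left latched and keeps the orange contact bar down on the cell, but they all look alike. With a fingertip, tap the keys lightly from above until you find the one that does not give, then press that one all the way down so that its latch lets go and the bar rises fully, and take the finger away. Give the free keys no more than a light tap of a few millimetres while searching, keep off the bar and the cell, and do not grip, lift or shift any of the loose things around.

Things in the scene. Friction and masses are not known exactly. Their poses are not given: they have to be found in the camera images.
- tester: Pale blue-green bench tester, fixed box 240 (x) x 370 (y) x 70 mm high; origin: centre of its underside, x from its front (key side) to its back, z up. Screw feet hold it 0 to 28 mm off the table. On its deck (70 mm above the origin): four white keys in a row, 55 mm in front of the centre, and 117 mm behind that row the orange contact bar over the cell bed; bar and guide posts stay under 65 mm above the deck.
- key_1_top (a point): Centre of the top face of key 1 (key 1 at the tester's +y end, key 4 at its -y end); moves with the key. All keys: white cap 34 (x) x 30 (y) mm, 50 mm from one to the next, top 27 +- 6 mm above the deck.
- key_2_top (a point): Centre of the top face of key 2 (key 1 at the tester's +y end, key 4 at its -y end); moves with the key. Free keys give at once: 1 N to start, then 0.4 N per mm (3 N at 5 mm, 4.2 N at 8 mm, stop at 15 mm), and spring back.
- key_3_top (a point): Centre of the top face of key 3 (key 1 at the tester's +y end, key 4 at its -y end); moves with the key. The latched key stands hard: it does not give below about 8 N; pushed harder (up to 15 N) it goes down about 10.5 mm to its stop, the bar rising 2.5 mm per mm and staying up; let go, the key springs up 2.5 mm higher than it was.
- key_4_top (a point): Centre of the top face of key 4 (key 1 at the tester's +y end, key 4 at its -y end); moves with the key. The caps sit unevenly on their stems (up to 6 mm apart), so height does not tell which key is latched.
- bar (a joint): Height of the orange contact bar (22 x 225 x 12 mm, along the tester's y) above its lowered position, in m: 0 = down, just over the cell; about 0.025 = fully raised. It stays where the latch has put it.
- bar_mid (a point): Middle of the top face of the orange contact bar; 101.5 mm above the tester's underside when down.
- cell: Dark blue solar cell with silver lines, 80 x 110 x 6 mm, loose on the bed under the bar; origin centre of underside. To be left alone.
- spool: Solder spool, blue flanges, 44 mm across, 36 mm high, loose, standing on the tester's deck at its -y end, about 77 mm from key 4; origin centre of underside. To be left alone.
- tin: Brass-coloured flux tin, 44 mm across, 20 mm high, loose, on the tester's deck at its +y end, about 77 mm from key 1; origin centre of underside. To be left alone.
- glue: Red glue bottle with a thin spout, 36 mm across, 100 mm high, loose on the table to the left; origin centre of underside. To be left alone.
- driver: Screwdriver lying loose on the table to the right; origin under its middle. To be left alone.
- bin: Red open parts bin, 160 x 100 x 70 mm, loose on the table to the right; origin centre of underside. To be left alone.
- glass: Stack of white cover plates, 80 x 80 x 30 mm, loose on the table to the left; origin centre of underside. To be left alone.

How it is judged:
By the outcome, as a careful person would: the job done as asked, in the order asked, and still so for the second after the job is handed in, with the robot touching nothing.
It also fails if it takes over 48 s, if anything falls off the work surface, if the arm or the gripper's body presses on something with over 40 N, if the wrist force passes 120 N, or if a joint passes its speed limit or range.

## Working session

There is one attempt and no reset: what is moved stays moved. The work goes in short steps, each a Python script; the robot and the scene stay as the last script left them, time stands still between calls to the robot, and variables do not carry over. Pictures are saved under pics/ and viewed, and the job is handed in when it is done.

```bash
mkdir -p pics; ls
python3 - <<'E'
from plant import robot
import cv2
s=robot.sense();print(s['t'],s['tcp_pos'],s['tcp_rot'],s['wrist_force'],robot.nose_length)
for n in ("scene","top"):
    f=robot.grab_frame(n)
    cv2.imwrite(f'pics/{n}0.png',f['image'][:,:,::-1])
    print(n,f['fx'],f['cx'],f['cy'],f['R'],f['t'])
    import numpy as np; np.savez(f'{n}0.npz',**{k:f[k] for k in f})
E
```

```text
pics
0.0 [0.23111292 0.63359419 0.24126669] [3.14151612e+00 1.97057515e-03 1.22108316e+00] [ 0.03038214  0.25372476 -0.54980846] 0.011
scene 392.36393411646765 323.268629940406 198.29009771388934 [[-0.65096386  0.75898586 -0.01365716]
 [ 0.45965052  0.37978564 -0.80279778]
 [-0.60412537 -0.52886986 -0.59609497]] [ 0.35784161 -0.16855438  1.43531521]
top 460.7929287322408 321.2997129655825 196.77032220692888 [[-0.07210141 -0.99739174 -0.00333111]
 [-0.97355642  0.07110343 -0.2170995 ]
 [ 0.21677011 -0.01241015 -0.9761438 ]] [0.03076164 0.5521634  1.39892404]
```

View pics/scene0.png

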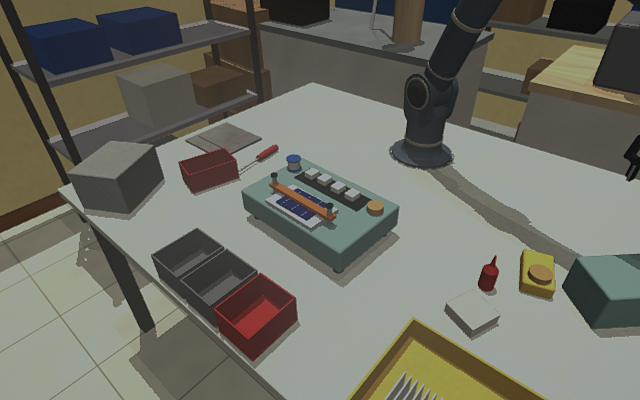

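View pics/top0.png

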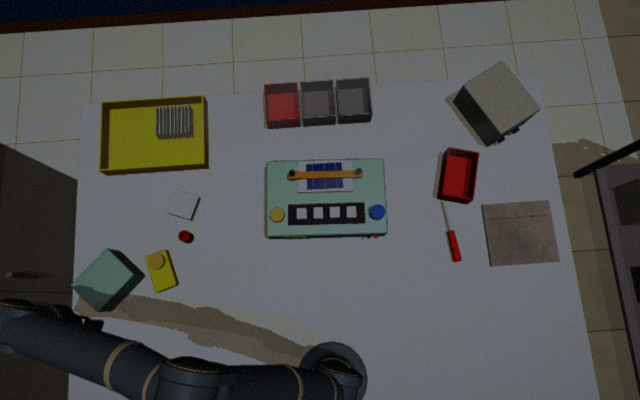

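The scene view shows the tester at about (320,215). In the top view the key row is at about (325,213), with the tin at (277,214) and the spool at (377,212). I'll enlarge both.

Run:
```python
import cv2
a=cv2.imread('pics/top0.png')[150:250,255:400]; cv2.imwrite('pics/top0c.png',cv2.resize(a,None,fx=5.5,fy=5.5,interpolation=cv2.INTER_CUBIC))
a=cv2.imread('pics/scene0.png')[145:275,235:405]; cv2.imwrite('pics/scene0c.png',cv2.resize(a,None,fx=4.5,fy=4.5,interpolation=cv2.INTER_CUBIC))
```

```text
(no output)
```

View pics/top0c.png

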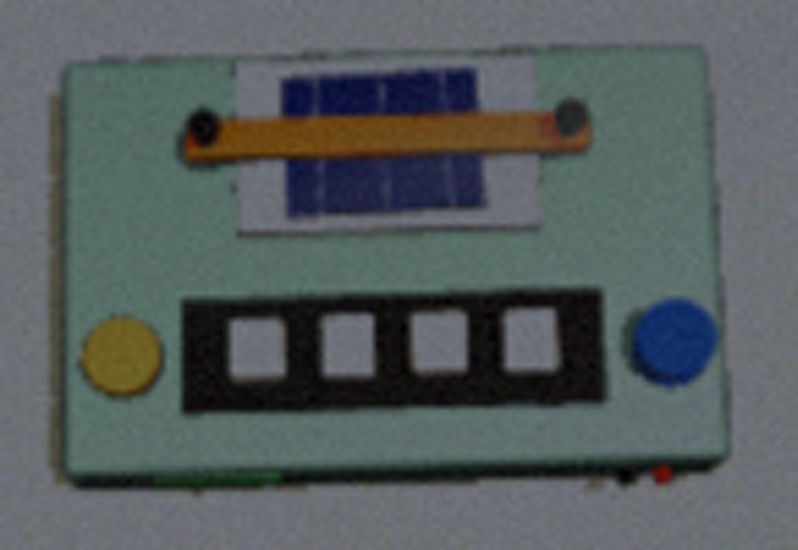

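View pics/scene0c.png

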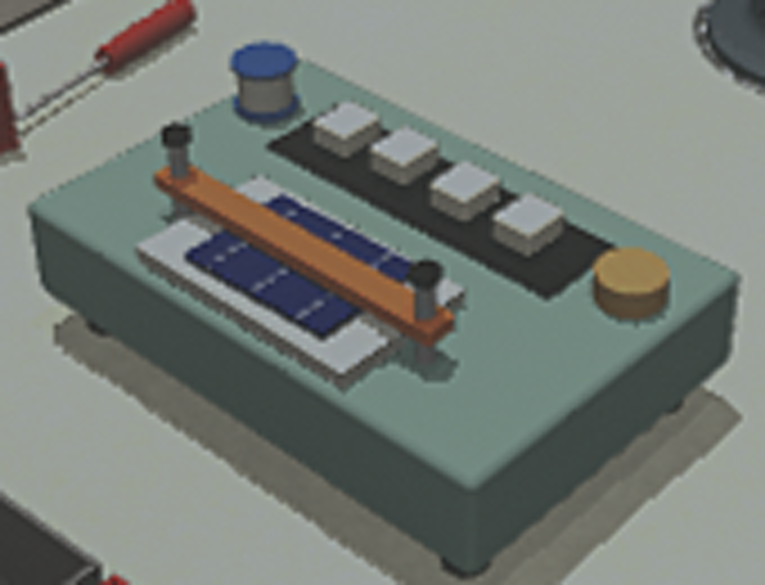

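```bash
cat > h.py <<'E'
import numpy as np, cv2
def P(f):
    K=np.array([[f['fx'],0,f['cx']],[0,f['fy'],f['cy']],[0,0,1]]); return K@np.c_[f['R'],f['t']]
def tri(f,g,a,b):
    X=cv2.triangulatePoints(P(f),P(g),np.array(a,float).reshape(2,1),np.array(b,float).reshape(2,1)).ravel();X=X[:3]/X[3]
    e=[]
    for q,p in ((f,a),(g,b)):
        y=P(q)@np.r_[X,1]; e.append(np.linalg.norm(y[:2]/y[2]-p))
    return X,e
def ray(f,p):
    c,r=int(round(p[0])),int(round(p[1])); z=float(np.median(f['range_z'][r-1:r+2,c-1:c+2]))
    x=np.array([(p[0]-f['cx'])/f['fx']*z,(p[1]-f['cy'])/f['fy']*z,z]); return f['R'].T@(x-f['t'])
E
python3 - <<'E'
from h import *
T=np.load('top0.npz');S=np.load('scene0.npz')
np.set_printoptions(precision=4,suppress=True)
t=lambda u,v:((u+.5)/5.5-.5+255,(v+.5)/5.5-.5+150)
s=lambda u,v:((u+.5)/4.5-.5+235,(v+.5)/4.5-.5+145)
for n,a,b in (('k1',(258,348),(528,218)),('k2',(349,346),(465,186)),('k3',(440,342),(404,150)),('k4',(531,340),(347,122)),('bar',(388,135),(305,250)),('tin',(121,355),(632,272)),('spool',(675,341),(264,60))):
    X,e=tri(T,S,t(*a),s(*b)); print(n,X,np.round(e,2),'depth',ray(T,t(*a)),ray(S,s(*b)))
for p in ((90,100),(690,250),(690,440),(100,440),(300,450)): print('deck',ray(T,t(*p)))
E
```

```text
k1 [0.4951 0.0548 0.1167] [0.07 0.11] depth [0.4939 0.0544 0.1234] [0.4997 0.0585 0.1209]
k2 [0.4926 0.005  0.1163] [0.11 0.18] depth [0.492  0.0047 0.1204] [0.4985 0.0103 0.1217]
k3 [ 0.4905 -0.045   0.1201] [0.08 0.12] depth [ 0.489  -0.0448  0.129 ] [ 0.4948 -0.0408  0.1241]
k4 [ 0.4881 -0.0948  0.1192] [0.12 0.17] depth [ 0.4872 -0.0946  0.1252] [ 0.493  -0.0895  0.1237]
bar [ 0.6078 -0.0234  0.1217] [0.85 1.4 ] depth [ 0.607  -0.0252  0.1306] [ 0.6107 -0.0154  0.1265]
tin [0.4971 0.1302 0.1148] [0.05 0.08] depth [0.4967 0.1298 0.1173] [0.4983 0.1311 0.116 ]
spool [ 0.4802 -0.1726  0.1315] [0.23 0.32] depth [ 0.4791 -0.1716  0.1352] [ 0.4817 -0.1725  0.1324]
deck [0.6493 0.1417 0.0966]
deck [ 0.5369 -0.19    0.0981]
deck [ 0.4295 -0.179   0.1007]
deck [0.4533 0.1454 0.0993]
deck [0.4399 0.0357 0.0986]
```

Triangulation and depth agree to within a few mm. The deck is at about 0.098, the key tops at 0.117–0.125, the pitch is 50 mm and the tester yaw is about -0.047. Next I'll shut the fingers and hover over key 1.

Run:
```python
from plant import robot
import numpy as np, cv2
p=robot.sense()['tcp_pos']
robot.grip(0.0)
q=[0.495,0.055,0.20]
best=None
j0=robot.sense()['joint_pos']
for y in (-0.047,np.pi-0.047):
    j=robot.inverse_kinematics(q,[np.pi,0,y]); print(y,j)
robot.move_straight([p[0],p[1],0.29],vel=0.15)
robot.goto(q,[np.pi,0,-0.047])
w=[]
for i in range(10): robot.sleep(0.02); w.append(robot.sense()['wrist_force'])
print(np.round(w,2)); s=robot.sense();print(s['t'],s['tcp_pos'],s['tcp_rot'],s['opening'])
for n in ('wrist','scene'):
    f=robot.grab_frame(n); im=f['image'][:,:,::-1]
    if n=='scene': im=cv2.resize(im[110:275,200:420],None,fx=3.5,fy=3.5)
    cv2.imwrite(f'pics/{n}1.png',im)
```

```text
-0.047 [-0.62669923  0.23954599  0.51014644  2.01691413 -0.14615631  0.91985717
 -0.08684176]
3.094592653589793 [ 0.71602907  0.46848446 -1.16722336  1.94918137  0.49806755  1.0536588
  2.4235483 ]
[[ 0.15  0.16 -0.01]
 [ 0.51 -0.41 -0.43]
 [ 0.48  0.49 -0.32]
 [-0.03  0.18  0.11]
 [ 0.49 -0.55 -0.43]
 [-0.77  0.11  0.08]
 [-0.08  0.8  -1.04]
 [-0.19  0.05 -0.21]
 [-0.12  0.28 -0.24]
 [ 1.51  1.56 -0.13]]
3.7917 [0.49514445 0.05572378 0.19999459] [-3.14156018e+00 -1.13477183e-04 -4.55350301e-02] 0.0022981182432216126
```

View pics/wrist1.png

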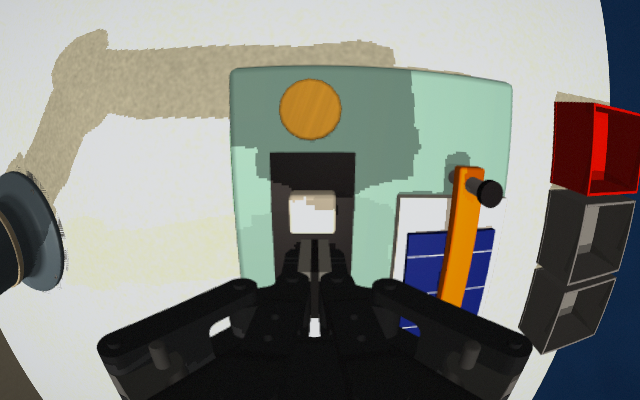

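View pics/scene1.png

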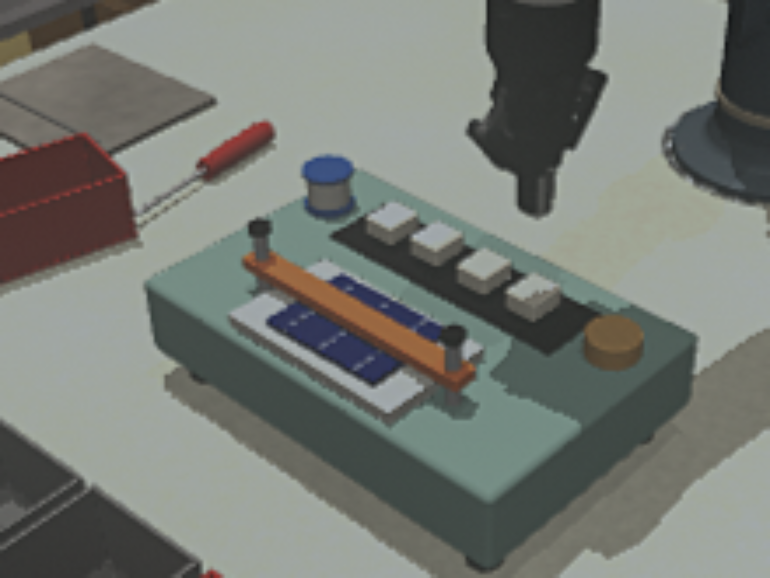

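The tip is above key 1's cap, which is visible at wrist pixel (312,212). The bar at (465,240) is well clear. I'll tap key 1, using averaged forces because single samples are noisy (about 0.4 N).

```bash
cat > tap.py <<'E'
from plant import robot
import numpy as np
K={1:(.4955,.0550),2:(.4932,.0050),3:(.4908,-.0450),4:(.4884,-.0949)}
def favg(n=12):
    w=[]
    for _ in range(n): robot.sleep(0.01); s=robot.sense(); w.append(s['wrist_force'][2])
    return float(np.mean(w)), float(s['tcp_pos'][2])
def tap(k):
    x,y=K[k]
    p=robot.sense()['tcp_pos']
    if np.hypot(p[0]-x,p[1]-y)>.002: robot.move_straight([x,y,max(p[2],.165)],vel=0.15)
    robot.move_straight([x,y,.146],vel=.06)
    f0,_=favg()
    for _ in range(5):
        hit=robot.move_straight([x,y,.123],vel=.012,contact_N=2.0)
        f1,z1=favg()
        if f1-f0>0.6 or not hit: break
    print(k,'hit',hit,'f0 %.2f f1 %.2f tip %.4f'%(f0,f1-f0,z1-.011))
    h2=None
    if hit and f1-f0<5:
        h2=robot.move_straight([x,y,z1-.0015],vel=.01,contact_N=3.0)
        f2,z2=favg(); print('   second',h2,'f2 %.2f tip %.4f'%(f2-f0,z2-.011))
    robot.move_straight([x,y,.165],vel=.08)
    print('   t',robot.sense()['t'])
E
python3 -c "
from tap import *
tap(1)"
```

```text
1 hit True f0 -0.13 f1 2.09 tip 0.1179
   second False f2 3.00 tip 0.1164
   t 7.45
```

Key 1 gives: it moved 1.5 mm for about 0.9 N, so it is free. I'll shorten the second step and tap the others.

```bash
sed -i 's/z1-.0015\]/z1-.0012]/' tap.py; python3 -c "
from tap import *
for k in (2,3,4): tap(k)"
```

```text
2 hit True f0 0.04 f1 3.79 tip 0.1209
   second False f2 8.08 tip 0.1203
   t 10.6917
3 hit True f0 0.27 f1 1.78 tip 0.1218
   second False f2 2.40 tip 0.1207
   t 13.8917
4 hit True f0 0.17 f1 2.19 tip 0.1197
   second False f2 2.45 tip 0.1186
   t 17.2167
```

Key 2 is stiff (8 N at 0.6 mm), so it is the latched one. Keys 1, 3 and 4 gave way at 2–3 N. I'll press key 2 to its stop.

Run:
```python
from tap import *
import cv2
x,y=K[2]
p=robot.sense()['tcp_pos']
robot.move_straight([x,y,.165],vel=.15)
robot.move_straight([x,y,.140],vel=.06)
f0,_=favg()
hit=robot.move_straight([x,y,.117],vel=.015,contact_N=22)
f,z=favg(); print(hit,f-f0,z-.011)
n=0
while f-f0<17 and z-.011>.107 and n<3:
    n+=1; tgt=[x,y,z-.004]
    hit=robot.move_straight(tgt,vel=.012,contact_N=15); f,z=favg(); print(hit,f-f0,z-.011)
robot.move_straight([x,y,.165],vel=.06)
robot.move_straight([x-.0,y,.24],vel=.15)
for n in ('scene','top','wrist'):
    g=robot.grab_frame(n); im=g['image'][:,:,::-1]; np.savez(n+'2.npz',**g)
    if n=='scene': im=cv2.resize(im[125:275,225:410],None,fx=4,fy=4)
    cv2.imwrite(f'pics/{n}2.png',im)
print(robot.sense()['t'])
```

```text
True 9.182149435528126 0.1107815968787785
True 9.880389538369217 0.11072201287841929
True 9.72839850713674 0.11072328183645666
True 9.996051282709152 0.11074273928124194
22.7
```

View pics/scene2.png

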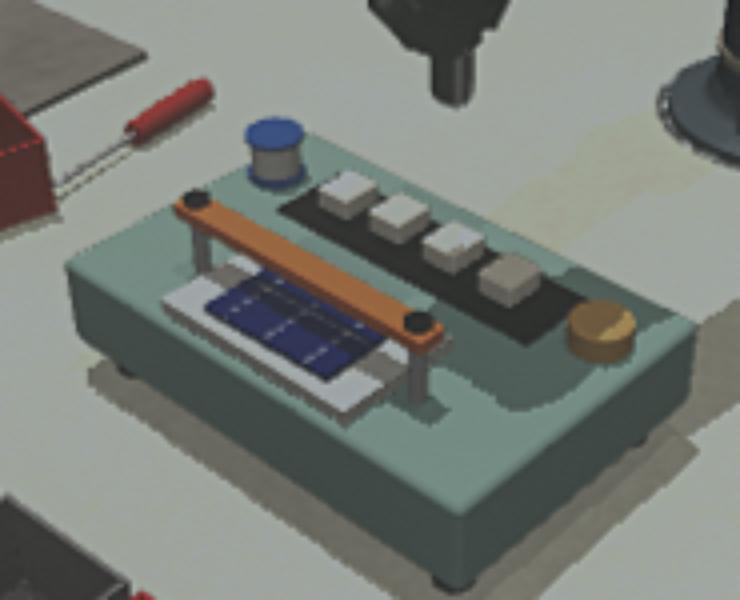

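View pics/wrist2.png

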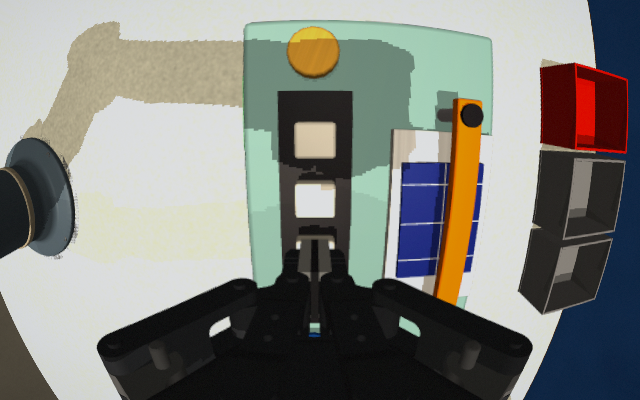

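The bar now sits up against the post knobs, at scene-crop pixels (197,200) and (418,322). I'll measure its rise.

```bash
python3 - <<'E'
from h import *
from plant import robot
for n in ('scene','top'):
    for i in (0,2):
        g=np.load(f'{n}{i}.npz'); im=cv2.cvtColor(g['image'],cv2.COLOR_RGB2HSV)
        m=cv2.inRange(im,(8,150,40),(20,255,255)); 
        k,l,st,c=cv2.connectedComponentsWithStats(m)
        # bar: component with pts near the tester centre
        X=[]
        for j in range(1,k):
            if st[j,4]<60: continue
            rr,cc=np.nonzero(l==j); Q=np.array([ray(g,(a,b)) for a,b in zip(cc,rr)])
            q=np.median(Q,0)
            if abs(q[0]-.61)<.04 and abs(q[1]+.025)<.08: print(n,i,q.round(4),np.percentile(Q[:,2],[25,75]).round(4),st[j,4])
s=robot.sense();print(s['wrist_force'],s['tcp_pos'])
E
python3 - <<'E'
import cv2
a=cv2.imread('pics/top2.png')[150:250,255:400]; cv2.imwrite('pics/top2c.png',cv2.resize(a,None,fx=5.5,fy=5.5))
E
```

```text
scene 2 [ 0.6025 -0.012   0.1531] [0.1526 0.1536] 69
top 0 [ 0.6074 -0.0122  0.1294] [0.1284 0.1303] 419
top 2 [ 0.6033 -0.093   0.1543] [0.1533 0.1554] 91
[-0.91420395 -0.18985047 -0.41366563] [0.49237624 0.00499149 0.23875785]
```

View pics/top2c.png

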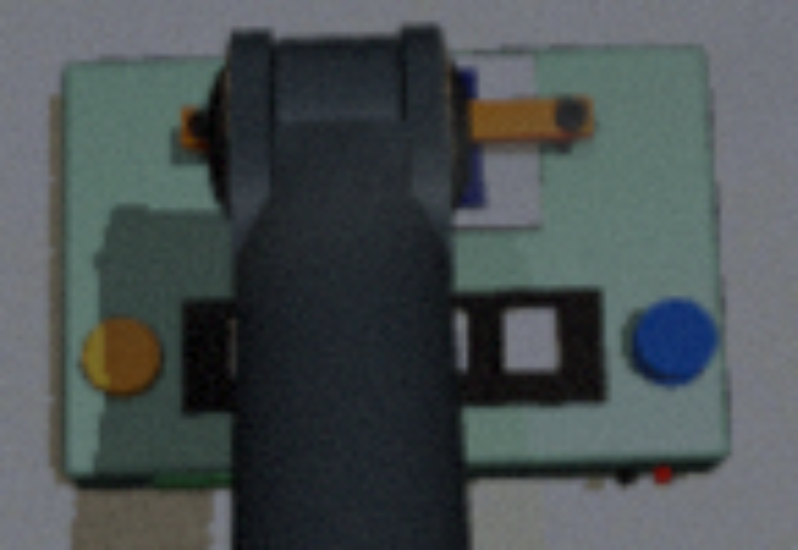

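The top camera shows the bar at 0.129 before and 0.154 after, a rise of 25 mm. The tin, spool and cell are where they were, and the finger is clear. Handing in.

```bash
python3 -c "
from plant import robot
robot.close_job()"
```

```text
the job is handed in; nothing more can be done
```

Key 2 was the latched one. I pressed it fully down, its latch let go and the contact bar rose all the way. I then lifted the finger clear and handed the job in at about 23 s of the 48 s allowed.

- **Search:** With the fingers shut I tapped each key once. Keys 1, 3 and 4 gave way at 2–3 N and I pushed them only a few millimetres (key 1 deepest, up to about 5 mm). Key 2 held, reaching 8 N over about 0.6 mm.
- **Press:** Key 2 went down about 10.5 mm, with the fingertip ending at z = 0.1107. Three further pushes moved it no lower, so I took that as its stop.
- **Bar:** The top camera's depth put the bar at 0.129 m before and 0.154 m after, a rise of 25 mm. The scene view shows it up against the knobs on its posts.
- **Other items:** The tin, spool and cell look unmoved in the top view. The arm hid part of the cell there.

**Disagreements:**
- Heights from triangulation and from camera depth differed by 4–9 mm, so I went by contact instead.
- The force averaged after each push on key 2 read only about 10 N, although the stop threshold had triggered.

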